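# Square up a loose frame corner with a setting square

### The arm

A 6-joint arm with a two-finger parallel gripper is mounted at the origin on the work surface; the furniture and walls round the work are solid. World frame = base frame: x ahead of the robot, y to its left, z up, the work surface at z = 0. Lengths are in m, angles in rad, forces in N, time in s.
With the tool pointing down it reaches from about 0.325 to 0.9 m from the base axis. Payload 6.1 kg.
Tool frame: the origin (TCP) lies between the finger pads; the fingertips stand 17 mm ahead of it and the grasp point (between the pads) lies 2 mm behind it; z points along the fingers, y is the line along which they close (so a half turn about z gives the same grasp; the last joint's range is limited). The gripper opens to 85 mm and grips with 20 to 120 N. Pads are 22 mm wide; open, the fingers measure 114 mm over their backs; the gripper's body (76 mm by 85 mm) begins 54 mm behind the grasp point. The pads swing forward as they close: fully open they stand 13 mm farther back than shut.
Start: joints at [1.036, 0.22, 1.526, -0, 1.395, -0.126], TCP at [0.248, 0.573, 0.248] pointing down, gripper open.
Joint ranges: [-2.98, 2.98], [-0.91, 2.08], [0.09, 2.57], [-1.24, 4.39], [0.2, 2.65], [-2.68, 2.68]. Speed limits (rad/s): [2.57, 2.57, 3.01, 3.14, 3.14, 3.14].

### API

Orientations are given as a rotation vector (axis times angle).
In Python, from workcell import r, imaging gives the robot as it stands.
- The arm moves only by the shell command python3 -m jog 'ROWS'. ROWS is a JSON object of lists of equal length, an entry for each row: "claw": the opening, from 0 (shut) to 1 (fully open); "travel": the shift along the tool's x, y, z in units of 25 mm (1.0 is 25 mm), a list of three; "spin": the turn about the tool's z in units of 8 degrees (1.0 is 8 degrees). In form: {"claw": [claw, ...], "travel": [[dx, dy, dz], ...], "spin": [spin, ...]}. A call has 1 to 10 rows; each row shifts and turns the commanded pose from where the row before left it, along the tool's axes as they then stand; what a row does not reach is not made up. A row lasts 1/10 s, in which the tool goes at most 50 mm and 8.59 degrees, less where a joint would pass 70% of its speed; a pose out of reach is approached as far as the arm can. A call is refused whole if a number of a shift passes 1 or a number of a turn 1, either way. A call with a gripper value outside its range is refused whole. The fingers move at their own pace and stop on an object; the grip force is fixed at half the most. Time passes only in rows, so rows that do not move let the fingers close. It gives the time, the measured TCP pose, the force, the opening and the grip force at its end, in the units of the state.
- r.sense(): the state, without advancing time (a new reading comes with each control period).
- imaging.grab_frame(name): name is "side" or "top" or "wrist"; returns a dict with "color" (384x512x3 uint8, red, green, blue), "K" (3x3 intrinsics, pixels), "R" (3x3) and "t" (3): a world point X has camera coordinates R X + t. Camera axes: x right, y down, z forward; pixel columns grow to the right and rows downward; lengths in m; the calibration is good to about 2 mm. A picture is of the moment at which its call begins. There is no depth.
- r.hand_in(): hands the job in; it is judged then, once.
The state is a dict: "time": time; "qpos": joint angles; "qd": joint speeds; "joint_torque": joint torques, N m; "ee_pos": TCP position; "eef_rot": TCP orientation; "ft_force": force on the tool from outside, world axes, zero at the start; "ft_torque": the same for the moment, N m; "opening": finger opening in m; "grasp_force": force on a finger pad.
Only numpy, scipy, OpenCV 4.12 (cv2) and the standard library are available. Lean on these libraries where they do the work, as an engineer would, in place of code of your own. Each camera call takes 0.05 s, during which the arm holds its last target. There are 200 camera calls.

### The job

Take the setting square by its upright orange grip and press it gently (about 5 to 12 N on each bar) into the inside corner of the aluminium frame, so that it bears flush on both the fixed bar and the loose bar, with no gap, and has pushed the loose bar out to a right angle. Keep it pressed there on both bars for a second, then draw it away without disturbing the corner and lay it flat on the green rubber mat again. Move the loose bar with the square only, not with the gripper, and leave the other things on the bench alone.

Things in the scene. Friction and masses are not known exactly. Their poses are not given: they have to be found in the camera images.
- frame_plate: Blue plate, 200 x 160 x 8 mm, fixed to the worktop, carrying the frame corner: two bars 26 mm high (tops 34 mm above the worktop). Origin: the nominal inner corner (where the inner faces would meet in a square corner with both bars centred on their bolts) at worktop height, z up. The corner's free space lies toward -x, -y; the plate spans x -162 to +38 mm, y -114 to +46 mm.
- fixed_bar: The two bolts of the fixed aluminium bar, 24 x 128 x 26 mm; it cannot move. Origin: the nominal corner at the plate's top, 8 mm above the plate's origin, axes as the plate's. The bar has cross slots and is clamped anywhere up to 6 mm off: its inner face (facing -x, y -106 to +22 mm) is parallel to the y axis but lies at x = -6 to +6 mm, differing each time.
- loose_bar: The bolt (brass washer) on which the loose aluminium bar, 136 x 24 x 26 mm, turns. Origin: on the bolt at the plate's top, x = -36, y = +12 mm in the plate's frame. Own x along the bar (-110 to +26 mm), parallel to the plate's x when the corner is square. Clamped in a cross slot up to 6 mm off: the inner face (facing -y) lies at own y = -18 to -6 mm, differing each time.
- loose_end (a point): Point on the loose bar's own x axis at its black free end, at top height. At the start this end leans into the corner by 0.04 to 0.10 rad (positive yaw of the bar relative to the plate), so the corner is too tight. It is stiff: about 0.22 N m of friction holds it where it is left. The square also rubs on both bars, so part of a push along one bar is taken by that bar.
- square: Steel setting square, about 0.25 kg, flat L 18 mm high with an upright orange grip. Origin: underside, below the grip's middle, z up. Short arm's outer face x = +36 mm (y -50 to +30) goes on the fixed bar; long arm's outer face y = +36 mm (x -64 to +30) goes on the loose bar. Flush in the corner its axes are parallel to the plate's, its origin nominally at x = y = -36 mm there.
- square_grip (a point): Point to hold: middle of the square's orange grip, 56 mm above its underside. The grip is 46 mm along the square's x, 14 mm thick along its y, its top 70 mm above the underside. Take it across its thickness with the fingertips at least 36 mm above the underside, so that they pass over the bars. In the corner carry the underside 1 to 6 mm above the plate's top.
- rubber_mat: Green rubber mat, 150 x 150 x 4 mm, fixed; the square lies on it at the start and at the end. Origin: centre of the underside.
- specimen_cup: Bystander: specimen cup with red lid, 63 x 63 x 65 mm. Origin: centre of the underside.
- screwdriver: Bystander: screwdriver with orange handle, 24 x 199 x 26 mm, lying along its y. Origin: below its middle.
- carton: Bystander: red and white carton, 56 x 70 x 100 mm. Origin: centre of the underside.
- brown_bottle: Bystander: brown bottle with black cap, 52 mm across, 105 mm high. Origin: centre of the underside.
- slide_box: Bystander: green slide box, 60 x 85 x 35 mm. Origin: centre of the underside.
Mind the look-alikes: they are no part of the job. What is shaped like the square but purple is not meant.

How it is judged:
By the outcome, as a careful person would: the job done as asked, in the order asked, and still so for the second after the job is handed in, with the robot touching nothing.
It also fails if it takes over 72 s, if anything falls off the work surface, if the arm or the gripper's body presses on something with over 40 N, if the wrist force passes 120 N, or if a joint passes its speed limit or range.

## Working session

There is one attempt and no reset: what is moved stays moved. The work goes in short steps, Python scripts to look and compute and a shell command to move; the robot and the scene stay as the last step left them, time stands still between calls to the robot, and variables do not carry over. Pictures are saved under pics/ and viewed, at most 10 in all, crops included, and the job is handed in when it is done.

```bash
mkdir -p pics; ls; python3 - <<'E'
from workcell import r, imaging
import cv2,pickle
s=r.sense();print(s)
d={}
for n in("top","side","wrist"):
    f=imaging.grab_frame(n);d[n]=f;cv2.imwrite(f"pics/{n}0.png",cv2.resize(f["color"][:,:,::-1],None,fx=1.5,fy=1.5,interpolation=cv2.INTER_CUBIC))
    print(n,f["K"].tolist(),(-f["R"].T@f["t"]).tolist(),f["R"].round(4).tolist())
pickle.dump(d,open("f0.pkl","wb"))
E
```

```text
pics
{'time': 0.0, 'qpos': array([ 1.03592357e+00,  2.21248130e-01,  1.52761164e+00, -1.49663193e-05,
        1.39468753e+00, -1.26107814e-01]), 'qd': array([ 7.50578533e-04, -4.49379328e-05,  2.37484922e-04,  1.03830226e-03,
        8.10627020e-04,  6.40654598e-05]), 'joint_torque': array([ 9.68769345e-04, -4.96893775e+01, -3.89399350e+01, -6.93719335e-05,
        1.10182413e-02, -1.18963152e-05]), 'ee_pos': array([0.24814213, 0.57300809, 0.24718529]), 'eef_rot': array([-6.37495340e-01, -3.07559720e+00,  2.91112778e-03]), 'ft_force': array([-0.14489773, -0.12804612, -0.14863801]), 'ft_torque': array([0.00874698, 0.00073922, 0.00159426]), 'grasp_force': 0.0, 'opening': 0.08528832839011001}
top [[435.3080801053069, 0.0, 253.0105499823091], [0.0, 435.3080801053069, 191.58154279905796], [0.0, 0.0, 1.0]] [0.4502228172775665, 0.04557972552445385, 1.2251508080248705] [[-0.0011, -1.0, -0.004], [-0.996, 0.0014, -0.0894], [0.0894, 0.0039, -0.996]]
side [[376.3910963392437, 0.0, 262.8466492431128], [0.0, 376.3910963392437, 190.40620623462658], [0.0, 0.0, 1.0]] [0.18702135549663218, -0.4425024963677398, 1.0849175861611997] [[0.7945, -0.6071, 0.0126], [-0.5164, -0.6864, -0.5121], [0.3196, 0.4003, -0.8589]]
wrist [[275.36233797762054, 0.0, 260.3819413302613], [0.0, 275.36233797762054, 186.95068741728008], [0.0, 0.0, 1.0]] [0.17140693973546273, 0.6047781936085215, 0.37285595524749404] [[0.3974, 0.9177, -0.0018], [0.8689, -0.3757, 0.3222], [0.295, -0.1296, -0.9467]]
```

View pics/top0.png

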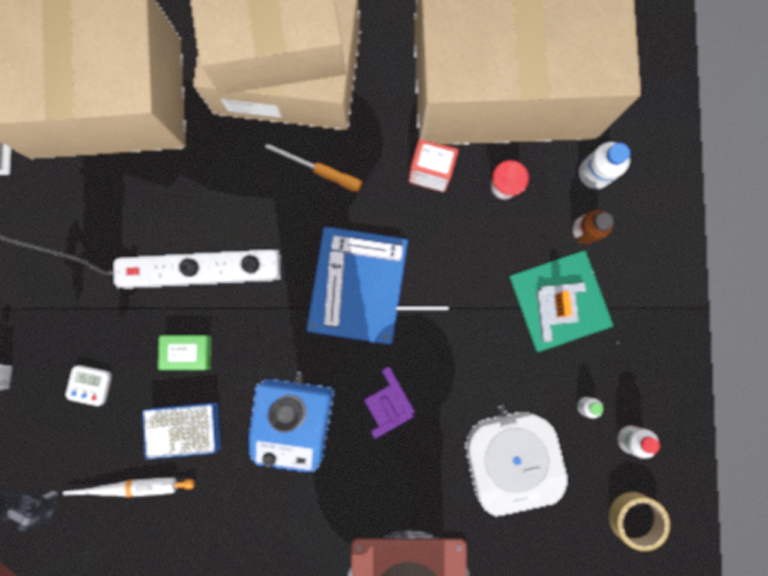

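View pics/side0.png

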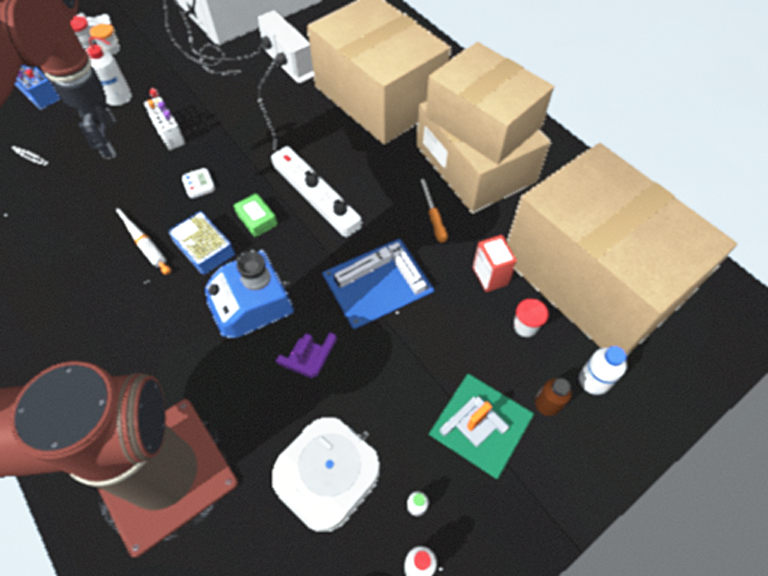

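The top view (1.5x) shows the blue frame plate around (357,286). Its fixed bar runs along the top edge and the loose bar down the left. The green mat is at (562,301) and carries the square, with its orange grip at (565,303). The purple decoy is at (388,403). The side view agrees.

```bash
cat > h.py <<'E'
import numpy as np,cv2
from workcell import r,imaging
def ray(f,uv,z):
    "pixels (N,2) -> world points on plane z"
    uv=np.atleast_2d(np.asarray(uv,float)); c=-f["R"].T@f["t"]
    d=(f["R"].T@np.linalg.inv(f["K"])@np.c_[uv,np.ones(len(uv))].T).T
    return c+d*((z-c[2])/d[:,2])[:,None]
def proj(f,X):
    q=(f["R"]@np.atleast_2d(X).T).T+f["t"]; q=q@f["K"].T; return q[:,:2]/q[:,2:]
def toolaxes():
    s=r.sense(); return s,cv2.Rodrigues(s["eef_rot"])[0]
def save(f,name,box=None,s=1):
    im=f["color"][:,:,::-1]
    if box: im=im[box[1]:box[3],box[0]:box[2]]
    cv2.imwrite(name,cv2.resize(im,None,fx=s,fy=s,interpolation=cv2.INTER_CUBIC))
def delta(pos,yaw):
    """shift in tool units from present to pos, and spin (units) to make tool y line along world angle yaw+90 (tool x along yaw mod pi)"""
    s,R=toolaxes(); t=R.T@(np.asarray(pos)-s["ee_pos"])/.025
    a=np.arctan2(R[1,0],R[0,0]); d=(yaw-a+np.pi/2)%np.pi-np.pi/2
    return t,-np.degrees(d)/8,np.degrees(a)
E
python3 - <<'E'
from h import *
import pickle
d=pickle.load(open("f0.pkl","rb"))
for n in("top","side"):
    f=d[n];hsv=cv2.cvtColor(f["color"],cv2.COLOR_RGB2HSV)
    H,S,V=[hsv[...,i].astype(int) for i in range(3)]
    for nm,m,z in(("plate",(H>100)&(H<118)&(S>140)&(V>60),.008),("mat",(H>68)&(H<88)&(S>110)&(V>50),.004),("grip",(H>8)&(H<20)&(S>170)&(V>150),.074)):
        k,l,st,c=cv2.connectedComponentsWithStats(m.astype(np.uint8))
        for i in range(1,k):
            if st[i,4]>40:
                p=np.argwhere(l==i)[:,::-1];w=ray(f,p,z)[:,:2].astype(np.float32)
                rc=cv2.minAreaRect(cv2.convexHull(w));print(n,nm,st[i,4],c[i].round(1),np.round(rc[0],4),np.round(rc[1],3),round(rc[2],2))
s,R=toolaxes();print(R.round(3))
f=d["top"];save(f,"pics/c1.png",(195,145,285,235),6.6)
save(f,"pics/c2.png",(335,165,412,237),7.5)
E
```

```text
top plate 140 [412.4 101.5] [ 0.8168 -0.4046] [0.03  0.044] 38.53
top plate 2912 [239.7 194.3] [0.5645 0.0926] [0.164 0.203] 81.03
top plate 1530 [194.5 277.2] [0.3119 0.2175] [0.141 0.145] 81.12
top plate 91 [143.9 283. ] [0.3034 0.3508] [0.085 0.01 ] 6.51
top mat 2185 [374.5 199. ] [ 0.5351 -0.2883] [0.155 0.156] 18.71
top grip 196 [225.1 117.3] [0.7559 0.1261] [0.086 0.018] 64.34
top grip 69 [376.7 202.2] [ 0.5254 -0.2771] [0.038 0.012] 3.7
side plate 265 [27.2 61.8] [0.1866 1.1523] [0.068 0.142] 8.24
side plate 1662 [249.2 193.6] [0.5645 0.0921] [0.165 0.204] 81.18
side plate 190 [143.7 173. ] [0.3046 0.3593] [0.039 0.092] 86.88
side plate 1309 [167.6 201.9] [0.3131 0.2425] [0.187 0.161] 81.88
side plate 115 [409.8 237. ] [ 0.8506 -0.3501] [0.033 0.038] 88.35
side mat 1921 [322.6 284.4] [ 0.5352 -0.2883] [0.155 0.154] 18.81
side grip 99 [291.9 149.5] [0.7392 0.0991] [0.085 0.018] 65.3
side grip 66 [319.5 277.1] [ 0.5188 -0.2855] [0.059 0.012] 10.7
[[-0.918  0.398 -0.001]
 [ 0.398  0.918 -0.001]
 [ 0.    -0.001 -1.   ]]
```

View pics/c2.png

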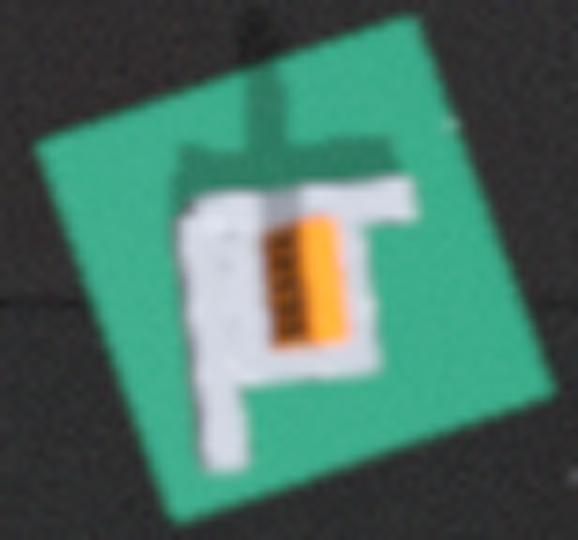

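The crop shows the grip's top face, the yellow strip, centred at about (326,281). The square's long arm leans about +4.5°, and both cameras put the plate at about -8.9°. I'll stop over the plate first for a close wrist view.

```bash
T='[-0.945,-0.665,0]'; python3 -m jog '{"claw":[1,1,1,1,1,1,1,1,1,1],"travel":[[-0.945,-0.665,0],[-0.945,-0.665,0],[-0.945,-0.665,0],[-0.945,-0.665,0],[-0.945,-0.665,0],[-0.945,-0.665,0],[-0.945,-0.665,0],[-0.945,-0.665,0],[-0.945,-0.665,0],[-0.945,-0.665,0]],"spin":[0,0,0,0,0,0,0,0,0,0]}'
python3 -m jog '{"claw":[1,1,1,1,1,1,1,1,1,1],"travel":[[-0.945,-0.665,0],[-0.945,-0.665,0],[-0.945,-0.665,0],[-0.945,-0.665,0],[-0.945,-0.665,0],[-0.945,-0.665,0],[-0.945,-0.665,0],[-0.945,-0.665,0],[-0.945,-0.665,0],[-0.945,-0.665,0]],"spin":[0,0,0,0,0,0,0,0,0,0]}'
python3 -m jog '{"claw":[1,1,1,1],"travel":[[0,0,0],[0,0,0],[0,0,0],[0,0,0]],"spin":[-0.9,-0.9,0,0]}'
python3 - <<'E'
from h import *
import pickle
f=imaging.grab_frame("wrist");pickle.dump(f,open("fp.pkl","wb"))
save(f,"pics/w1.png",None,1.55)
f=pickle.load(open("f0.pkl","rb"))["top"]
print(ray(f,[378.5,202.5],.074), ray(f,[[335+185/7.5,165+215/7.5],[335+205/7.5,165+470/7.5]],.022))
E
```

```text
time: 1.15
ee_pos: [0.3994, 0.3259, 0.248]
eef_rot: [-0.637, -3.076, 0.0]
ft_force: [0.5, 0.4, 0.2]
opening: 0.0856
grasp_force: 0.0
time: 2.15
ee_pos: [0.5501, 0.0795, 0.248]
eef_rot: [-0.638, -3.076, 0.0]
ft_force: [0.2, 0.2, 0.3]
opening: 0.0853
grasp_force: 0.0
time: 2.55
ee_pos: [0.5497, 0.0806, 0.2481]
eef_rot: [-0.252, -3.131, 0.0]
ft_force: [0.8, 0.3, 0.3]
opening: 0.0856
grasp_force: 0.0
[[ 0.52411135 -0.28191529  0.074     ]] [[ 0.55203875 -0.24523765  0.022     ]
 [ 0.45813517 -0.25041291  0.022     ]]
```

View pics/w1.png

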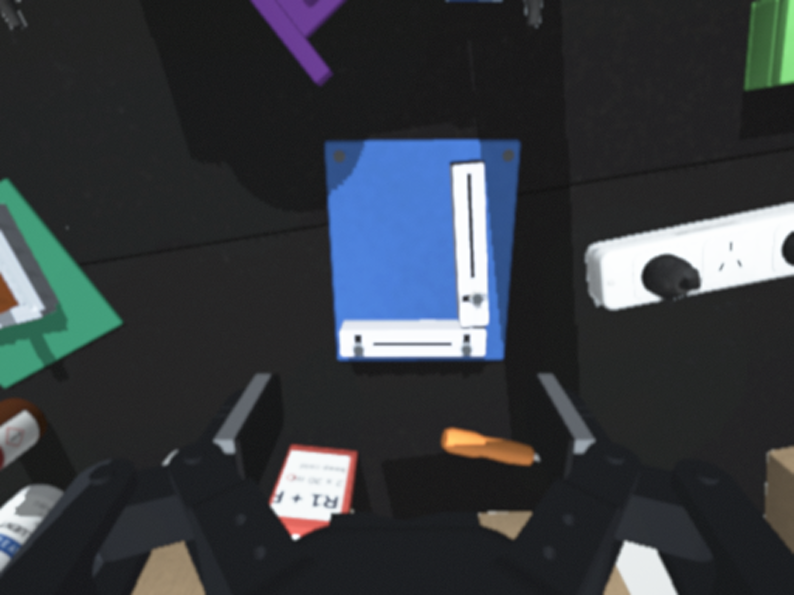

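The wrist view (1.55x) shows the plate corners at (326,142), (520,141), (503,360) and (337,360). The fixed bar lies along the bottom at y≈322-357, and the loose bar is on the right from (468,162) to (475,325). I'll fit the plate's pose and rectify the picture at bar-top height.

```bash
python3 - <<'E'
from h import *
import pickle
f=pickle.load(open("fp.pkl","rb"))
c=np.array([[326,142],[520,141],[503,360],[337,360]])/1.55
# sub-pixel edge fit: gradient peak along normals, between approximate corners
g=cv2.GaussianBlur(f["color"][...,2].astype(np.float32),(0,0),0.8)
def edge(a,b,lo=.1,hi=.9,w=4,n=60):
    a,b=np.array(a,float),np.array(b,float);t=(b-a)/np.linalg.norm(b-a);nn=np.array([-t[1],t[0]])
    o=np.arange(-w,w+.01,.1);P=[]
    for s in np.linspace(lo,hi,n):
        q=a+s*(b-a)+o[:,None]*nn
        v=cv2.remap(g,q[:,:1].astype(np.float32),q[:,1:].astype(np.float32),cv2.INTER_LINEAR)[:,0]
        d=abs(np.gradient(v));k=d.argmax()
        if d[k]>1: P.append(a+s*(b-a)+nn*(o*d**2).sum()/(d**2).sum())
    return np.array(P)
def fit(P,z):
    W=ray(f,P,z)[:,:2].astype(np.float32)
    vx,vy,x,y=cv2.fitLine(W,cv2.DIST_HUBER,0,.0005,.001).ravel();res=abs((W-[x,y])@[-vy,vx])
    return np.array([x,y]),np.degrees(np.arctan2(vy,vx)),res.mean()*1e3
for i,nm in enumerate(["xmin(y along)","ymax","xmax","ymin"]):
    p,a,e=fit(edge(c[i],c[(i+1)%4]),.008);print(nm,p.round(4),round(a,2),round(e,2))
yaw=np.radians(-8.95);R2=np.array([[np.cos(yaw),-np.sin(yaw)],[np.sin(yaw),np.cos(yaw)]]);o=np.array([.6311,.1164])
# rectified at z=.034: col = plate -y dir? show x up, y left, 4px/mm
im=[]
X,Y=np.meshgrid(np.arange(-125,25,.25),0);
yy,xx=np.meshgrid(np.arange(40,-110,-.27),np.arange(40,-130,-.3))
for z in(.034,):
    W=np.c_[np.c_[xx.ravel(),yy.ravel()]/1e3@R2.T+o,np.full(xx.size,z)]
    uv=proj(f,W).reshape(*xx.shape,2).astype(np.float32)
    im.append(cv2.remap(f["color"],uv[...,0],uv[...,1],cv2.INTER_CUBIC))
im=im[0]
cv2.imwrite("pics/rect.png",im[...,::-1]);print(im.shape)
E
```

```text
xmin(y along) [0.4651 0.1068] 81.27 0.27
ymax [0.5692 0.1716] -8.96 0.21
xmax [0.6595 0.073 ] 81.24 0.39
ymin [0.5502 0.0137] -8.93 0.16
(567, 556, 3)
```

View pics/rect.png

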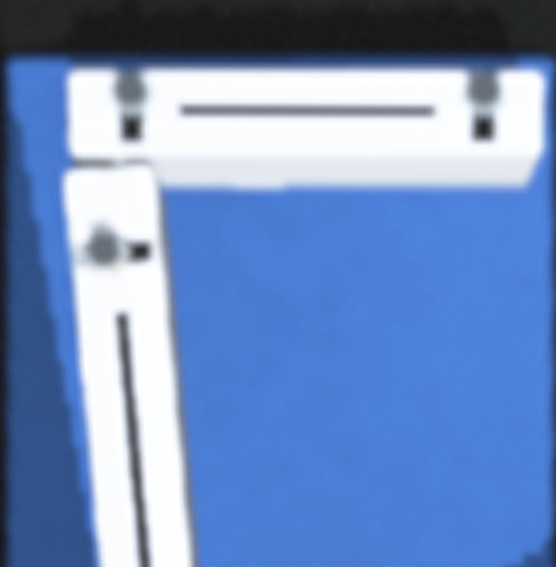

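The rectified view (0.3 mm/row, 0.27 mm/col) gives the following, in the plate's frame:
- **Fixed bar:** inner face at row ~157, so x≈-6 mm.
- **Loose bar:** inner edge runs from col 158 (row 180) to col 193 (row 560), a lean of about 0.08 rad. Once square, its inner face will be at y≈-4 mm.
- **Plate:** yaw about -8.9°.

Next I go to the square.

```bash
python3 -m jog '{"claw":[1,1,1,1,1,1,1,1,1,1],"travel":[[-0.084,-0.965,0],[-0.084,-0.965,0],[-0.084,-0.965,0],[-0.084,-0.965,0],[-0.084,-0.965,0],[-0.084,-0.965,0],[-0.084,-0.965,0],[-0.084,-0.965,0],[-0.084,-0.965,0],[-0.084,-0.965,0]],"spin":[0,0,0,0,0,0,0,0,0,0]}' >/dev/null
python3 -m jog '{"claw":[1,1,1,1,1,1,1,1,1],"travel":[[-0.084,-0.965,0],[-0.084,-0.965,0],[-0.084,-0.965,0],[-0.084,-0.965,0],[-0.084,-0.965,0],[0,0,1],[0,0,0.9],[0,0,0],[0,0,0]],"spin":[0,0,0,0,0,-0.82,-0.82,0,0]}'
python3 - <<'E'
from h import *
import pickle
f=imaging.grab_frame("wrist");pickle.dump(f,open("fs.pkl","wb"))
save(f,"pics/w2.png",(80,20,430,270),2.2)
E
```

```text
time: 4.5
ee_pos: [0.5241, -0.2814, 0.2008]
eef_rot: [0.106, -3.139, -0.001]
ft_force: [0.1, -0.2, 0.2]
opening: 0.0858
grasp_force: 0.0
```

View pics/w2.png

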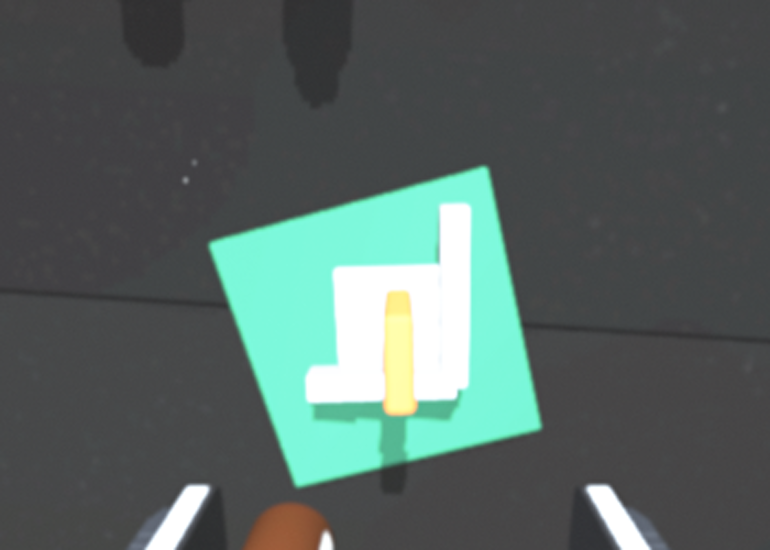

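The wrist crop shows the grip's top face spanning roughly (387-411,317) to (386-414,407), and the long arm's outer edge running from (471,207) to (468,386). The bottle cap is at the lower left.

```bash
python3 - <<'E'
from h import *
import pickle
f=pickle.load(open("fs.pkl","rb"));q=lambda p:np.array(p)/2.2+[80,20]-.3
e=ray(f,q([[471,207],[468,386]]),.022);d=e[1]-e[0];print("long arm yaw",np.degrees(np.arctan2(d[1],d[0])),np.linalg.norm(d[:2]))
e=ray(f,q([[387,317],[411,317],[414,407],[386,407]]),.074);print(e.round(4));c=e.mean(0);print("grip",c)
m=(e[2]+e[3]-e[0]-e[1]);print("grip yaw",np.degrees(np.arctan2(m[1],m[0])))
a=ray(f,q([[485,166],[540,430],[298,487],[210,243]]),.004);print("mat",a.round(4).tolist(),a.mean(0))
print("bottle",ray(f,q([290,530]),.1), ray(pickle.load(open("f0.pkl","rb"))["top"],[402,146],.105))
s,R=toolaxes();print(R.round(3))
for yaw in(2,4): print(delta([c[0],c[1],.060],np.radians(yaw)))
E
```

```text
long arm yaw 5.134982176273624 0.09299366222398911
[[ 0.5035 -0.2886  0.074 ]
 [ 0.5029 -0.2784  0.074 ]
 [ 0.5442 -0.2739  0.074 ]
 [ 0.5451 -0.2865  0.074 ]]
grip [ 0.52392264 -0.28186677  0.074     ]
grip yaw 4.555305832006114
mat [[0.4395, -0.2441, 0.004], [0.5824, -0.1955, 0.004], [0.6295, -0.3356, 0.004], [0.4875, -0.3839, 0.004]] [ 0.53472525 -0.28977282  0.004     ]
bottle [[ 0.59467234 -0.32473699  0.1       ]] [[ 0.6694491  -0.33818417  0.105     ]]
[[-0.998 -0.068  0.001]
 [-0.068  0.998 -0.001]
 [-0.001 -0.001 -1.   ]]
(array([3.65591139e-02, 1.68704929e-03, 5.67604933e+00]), np.float64(0.23994661781008883), np.float64(-176.08042705751927))
(array([3.65591139e-02, 1.68704929e-03, 5.67604933e+00]), np.float64(-0.010053382189908349), np.float64(-176.08042705751927))
```

```bash
python3 -m jog '{"claw":[1,1,1,1,1,1,1,1,1],"travel":[[0.04,0,0.8],[0,0,0.8],[0,0,0.8],[0,0,0.8],[0,0,0.8],[0,0,0.8],[0,0,0.6],[0,0,0.25],[0,0,0]],"spin":[-0.11,0,0,0,0,0,0,0,0]}'
python3 -m jog '{"claw":[0.5,0.3,0.2,0.1,0,0,0,0,0,0],"travel":[[0,0,0],[0,0,0],[0,0,0],[0,0,0],[0,0,0],[0,0,0],[0,0,0],[0,0,0],[0,0,0],[0,0,0]],"spin":[0,0,0,0,0,0,0,0,0,0]}'
```

```text
time: 5.45
ee_pos: [0.5232, -0.2817, 0.0594]
eef_rot: [0.135, -3.138, -0.001]
ft_force: [0.1, -1.2, -0.2]
opening: 0.0852
grasp_force: 0.0
time: 6.45
ee_pos: [0.5235, -0.2821, 0.06]
eef_rot: [-0.136, 3.138, -0.001]
ft_force: [-0.4, 0.0, 5.2]
opening: 0.0129
grasp_force: 59.6
```

```bash
python3 -m jog '{"claw":[0,0,0,0,0,0,0,0],"travel":[[0,0,-0.2],[0,0,-0.6],[0,0,-0.8],[0,0,-0.8],[0,0,-0.8],[0,0,-0.6],[0,0,0],[0,0,0]],"spin":[0,0,0,0,0,0,0,0]}'
python3 - <<'E'
from h import *
yaw=np.radians(-8.9);R2=np.array([[np.cos(yaw),-np.sin(yaw)],[np.sin(yaw),np.cos(yaw)]]);o=np.array([.6311,.1164])
s,R=toolaxes();print(s["ft_force"],s["ft_torque"],np.degrees(np.arctan2(R[1,0],R[0,0])))
for p in([-.042,-.040],[-.060,-.058]):
    w=R2@p+o;print(p,w,delta([*w,s["ee_pos"][2]],yaw))
E
```

```text
time: 7.25
ee_pos: [0.523, -0.2817, 0.1545]
eef_rot: [0.136, -3.139, -0.0]
ft_force: [0.5, 0.2, -4.1]
opening: 0.0131
grasp_force: 58.7
[ 0.47733332  0.20383626 -4.07283711] [-0.03779452 -0.03890068 -0.01394554] -175.0221119656577
[-0.042, -0.04] [0.58341727 0.08337944] (array([-3.67325791e+00,  1.43403369e+01,  1.58766191e-04]), np.float64(1.734736004292788), np.float64(-175.0221119656577))
[-0.06, -0.058] [0.56284921 0.06838095] (array([-2.80158089e+00,  1.38140488e+01,  1.69506666e-04]), np.float64(1.734736004292788), np.float64(-175.0221119656577))
```

```bash
python3 -m jog '{"claw":[0,0,0,0,0,0,0,0,0,0],"travel":[[-0.156,0.767,0],[-0.156,0.767,0],[-0.156,0.767,0],[-0.156,0.767,0],[-0.156,0.767,0],[-0.156,0.767,0],[-0.156,0.767,0],[-0.156,0.767,0],[-0.156,0.767,0],[-0.156,0.767,0]],"spin":[0,0,0,0,0,0,0,0,0,0]}' >/dev/null
python3 -m jog '{"claw":[0,0,0,0,0,0,0,0,0,0],"travel":[[-0.156,0.767,0],[-0.156,0.767,0],[-0.156,0.767,0],[-0.156,0.767,0],[-0.156,0.767,0],[-0.156,0.767,0],[-0.156,0.767,0],[-0.156,0.767,0],[0,0,0],[0,0,0]],"spin":[0,0,0,0,0,0,0,0,0.87,0.865]}'
python3 -m jog '{"claw":[0,0,0,0],"travel":[[0,0,0.8],[0,0,0.8],[0,0,0.6],[0,0,0]],"spin":[0,0,0,0]}'
python3 - <<'E'
from h import *
import pickle
D={n:imaging.grab_frame(n) for n in("wrist","top","side")};pickle.dump(D,open("fh.pkl","wb"))
a=D["wrist"]["color"][60:310,110:430];a=cv2.resize(a,None,fx=2,fy=2,interpolation=cv2.INTER_CUBIC)
b=D["side"]["color"][120:260,190:330];b=cv2.resize(b,(500,500),interpolation=cv2.INTER_CUBIC)
cv2.imwrite("pics/w3.png",cv2.resize(np.hstack([a]),None,fx=1.2,fy=1.2)[...,::-1])
E
```

```text
time: 9.25
ee_pos: [0.5617, 0.0697, 0.1528]
eef_rot: [-0.248, -3.128, -0.0]
ft_force: [-0.6, -0.5, -2.5]
opening: 0.0134
grasp_force: 59.1
time: 9.65
ee_pos: [0.56, 0.0686, 0.0958]
eef_rot: [-0.243, -3.125, 0.0]
ft_force: [-0.2, -0.6, -3.9]
opening: 0.0132
grasp_force: 59.0
```

View pics/w3.png

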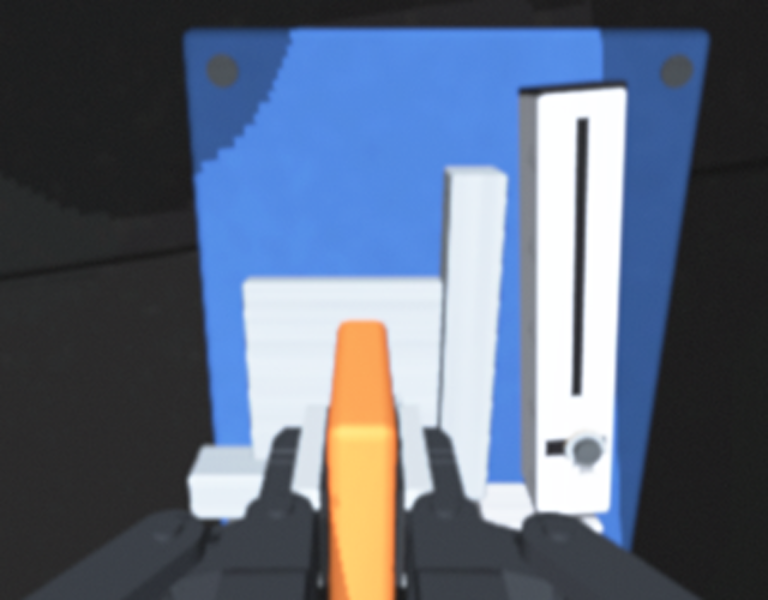

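The hover view shows the square above the plate, inside the corner and clear of the loose bar. The long arm's outer edge runs (507,175) to (488,490), the loose bar's inner edge about (538,95) to (535,500), and the plate's far edge is at y≈33. I'll check the relative yaw numerically.

```bash
python3 - <<'E'
from h import *
import pickle
f=pickle.load(open("fh.pkl","rb"))["wrist"]
g=cv2.GaussianBlur(f["color"].astype(np.float32).sum(2),(0,0),0.8)
def edge(a,b,z,w=3,n=60,lo=.05,hi=.95):
    a,b=[np.array(v,float)/2.4+[110,60]-.3 for v in(a,b)];t=(b-a)/np.linalg.norm(b-a);nn=np.array([-t[1],t[0]])
    o=np.arange(-w,w+.01,.1);P=[]
    for s in np.linspace(lo,hi,n):
        q=(a+s*(b-a)+o[:,None]*nn).astype(np.float32)
        d=abs(np.gradient(cv2.remap(g,q[:,:1].copy(),q[:,1:].copy(),cv2.INTER_LINEAR)[:,0]));P.append(a+s*(b-a)+nn*(o*d**2).sum()/(d**2).sum())
    W=ray(f,np.array(P),z)[:,:2].astype(np.float32)
    vx,vy,x,y=cv2.fitLine(W,cv2.DIST_HUBER,0,.0005,.001).ravel();return (x,y),np.degrees(np.arctan2(vy,vx)),abs((W-[x,y])@[-vy,vx]).mean()*1e3
s,R=toolaxes();print("tool",np.degrees(np.arctan2(R[1,0],R[0,0]))-180,s["ee_pos"],s["ft_force"],s["ft_torque"])
zt=s["ee_pos"][2]-.056+.018
yaw=np.radians(-8.9);t=np.array([np.cos(yaw),np.sin(yaw)]);n=np.array([-t[1],t[0]]);o=np.array([.6311,.1164])
for nm,a,b,z in(("sq long outer",(507,178),(489,480),zt),("sq platform rear",(250,279),(435,279),zt),("plate xmin",(187,33),(708,33),.008),("plate ymin",(187,40),(214,430),.008),("plate ymax",(708,40),(645,450),.008),("loose outer",(627,92),(610,500),.034),("loose inner top",(538,100),(536,495),.034)):
    p,an,e=edge(a,b,z);q=np.array(p)-o;print(nm,round(an,2),"plate xy mm",(q@t*1e3).round(1),(q@n*1e3).round(1),round(e,2))
E
```

```text
tool -8.892409532350342 [0.56340457 0.06831469 0.09991063] [-0.65257243  0.35147013 -2.69695137] [-0.00745279 -0.0233768   0.00033202]
sq long outer -8.96 plate xy mm -88.0 -25.0 0.06
sq platform rear 81.29 plate xy mm -99.4 -64.7 0.01
plate xmin 81.13 plate xy mm -161.5 -35.1 0.17
plate ymin -9.04 plate xy mm -109.8 -113.6 0.08
plate ymax -8.92 plate xy mm -93.4 44.5 0.01
loose outer -3.96 plate xy mm -96.7 15.8 0.05
loose inner top -4.27 plate xy mm -95.9 -8.6 0.03
```

```bash
python3 - <<'E'
from h import *
import pickle
f=pickle.load(open("fs.pkl","rb"));q=lambda p:np.array(p)/2.2+[80,20]-.3
g=np.array([.52392,-.28187]);a=np.radians(4.8);t=np.array([np.cos(a),np.sin(a)]);n=np.array([-t[1],t[0]])
for z in(.018,.022):
  e=ray(f,q([[471,207],[468,386],[440,205],[334,268],[306,368],[456,398]]),z)[:,:2]-g;print(z,np.c_[e@t,e@n].round(4).tolist())
D=pickle.load(open("fh.pkl","rb"));f=D["wrist"];q=lambda p:np.array(p)/2.4+[110,60]-.3
yaw=np.radians(-8.9);t=np.array([np.cos(yaw),np.sin(yaw)]);n=np.array([-t[1],t[0]]);g=np.array([.5634,.0683])
for z in(.05,.058,.066):
  e=ray(f,q([[507,175],[445,170],[489,480],[244,279],[190,480]]),z)[:,:2]-g;print(z,(np.c_[e@t,e@n]*1e3).round(1).tolist())
save(D["side"],"pics/s3.png",(205,110,305,190),7.5)
E
```

```text
0.018 [[-0.062, 0.0364], [0.0322, 0.037], [-0.0632, 0.0211], [-0.033, -0.0326], [0.0205, -0.0504], [0.0391, 0.0305]]
0.022 [[-0.0623, 0.0359], [0.0307, 0.0365], [-0.0635, 0.0208], [-0.0337, -0.0322], [0.0191, -0.0497], [0.0375, 0.0302]]
0.05 [[-64.2, 35.5], [-65.4, 19.5], [26.5, 36.5], [-36.3, -33.7], [26.5, -53.4]]
0.058 [[-65.2, 33.8], [-66.4, 18.6], [21.2, 34.7], [-38.6, -32.2], [21.3, -51.0]]
0.066 [[-66.2, 32.1], [-67.3, 17.6], [16.0, 32.9], [-40.9, -30.7], [16.1, -48.6]]
```

View pics/s3.png

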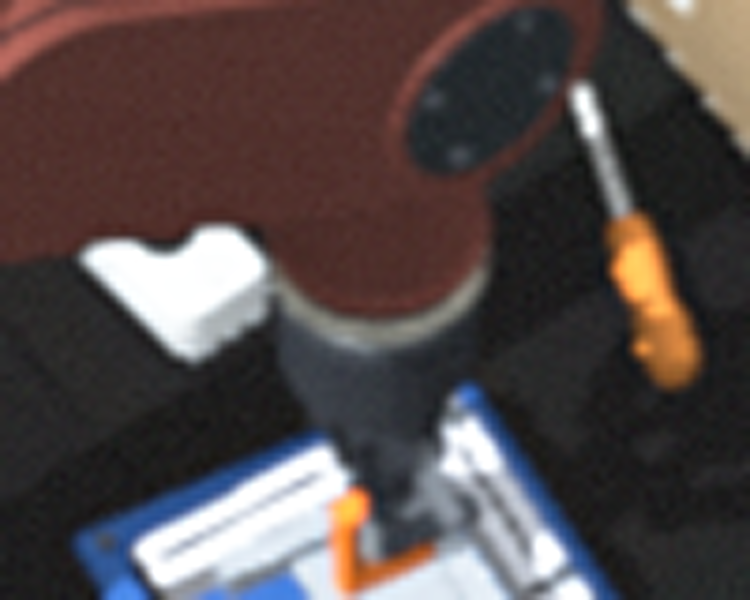

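The side crop only confirms that the square hangs above the plate; the arm hides the rest. The square's yaw matches the plate's within about 0.1°. Its height in the grip is uncertain by a few mm, so I'll feel for the plate.

```bash
python3 -m jog '{"claw":[0,0,0,0,0,0],"travel":[[0,0,0.4],[0,0,0.4],[0,0,0.2],[0,0,0.1],[0,0,0],[0,0,0]],"spin":[0,0,0,0,0,0]}'
python3 -m jog '{"claw":[0,0,0,0],"travel":[[0,0,0.04],[0,0,0.04],[0,0,0],[0,0,0]],"spin":[0,0,0,0]}'
python3 -m jog '{"claw":[0,0,0,0],"travel":[[0,0,0.04],[0,0,0],[0,0,0],[0,0,0]],"spin":[0,0,0,0]}'
```

```text
time: 10.4
ee_pos: [0.5633, 0.0681, 0.0722]
eef_rot: [0.244, 3.132, 0.0]
ft_force: [0.6, 0.5, -2.3]
opening: 0.0132
grasp_force: 59.2
time: 10.8
ee_pos: [0.5632, 0.0681, 0.0701]
eef_rot: [0.244, 3.132, -0.0]
ft_force: [0.1, -0.7, -2.8]
opening: 0.0132
grasp_force: 59.1
time: 11.2
ee_pos: [0.5632, 0.0681, 0.0691]
eef_rot: [-0.244, -3.132, -0.0]
ft_force: [0.9, 0.8, -2.6]
opening: 0.0131
grasp_force: 59.1
```

```bash

python3 -m jog '{"claw":[0,0,0],"travel":[[0,0,0.04],[0,0,0],[0,0,0]],"spin":[0,0,0]}' | grep -E "ee_pos|force:"
python3 -m jog '{"claw":[0,0,0],"travel":[[0,0,0.04],[0,0,0],[0,0,0]],"spin":[0,0,0]}'| grep -E "ee_pos|force:"
python3 -m jog '{"claw":[0,0,0],"travel":[[0,0,0.04],[0,0,0],[0,0,0]],"spin":[0,0,0]}'| grep -E "ee_pos|force:"
```

```text
ee_pos: [0.5632, 0.0681, 0.068]
ft_force: [-0.4, 0.4, -3.3]
grasp_force: 59.2
ee_pos: [0.5632, 0.0681, 0.067]
ft_force: [0.4, 0.8, -2.8]
grasp_force: 59.1
ee_pos: [0.5631, 0.0681, 0.066]
ft_force: [-0.8, -0.0, -3.6]
grasp_force: 59.2
```

```bash

python3 -m jog '{"claw":[0,0,0],"travel":[[0,0,0.04],[0,0,0],[0,0,0]],"spin":[0,0,0]}' | grep -E "ee_pos|force:"
python3 -m jog '{"claw":[0,0,0],"travel":[[0,0,0.03],[0,0,0],[0,0,0]],"spin":[0,0,0]}'| grep -E "ee_pos|force:"
```

```text
ee_pos: [0.5632, 0.0681, 0.065]
ft_force: [0.8, 0.3, -4.0]
grasp_force: 59.2
ee_pos: [0.5632, 0.0681, 0.0643]
ft_force: [-0.1, 0.9, -3.4]
grasp_force: 59.2
```

```bash

python3 -m jog '{"claw":[0,0,0,0,0],"travel":[[0,0,-0.1],[-0.2,0,0],[-0.26,0,0],[0,0,0],[0,0,0]],"spin":[0,0,0,0,0]}' | grep -E "ee_pos|force:"
python3 -m jog '{"claw":[0,0,0,0],"travel":[[-0.02,0,0],[-0.02,0,0],[0,0,0],[0,0,0]],"spin":[0,0,0,0]}'| grep -E "ee_pos|force:"
python3 -m jog '{"claw":[0,0,0,0],"travel":[[-0.02,0,0],[-0.02,0,0],[0,0,0],[0,0,0]],"spin":[0,0,0,0]}'| grep -E "ee_pos|force:"
```

```text
ee_pos: [0.5748, 0.0662, 0.0668]
ft_force: [0.2, -0.0, -3.2]
grasp_force: 59.2
ee_pos: [0.5754, 0.0662, 0.0668]
ft_force: [-0.4, -0.3, -2.5]
grasp_force: 59.2
ee_pos: [0.5765, 0.066, 0.0668]
ft_force: [0.0, -0.5, -3.0]
grasp_force: 59.2
```

```bash
cat > st.py <<'E'
from h import *
yaw=np.radians(-8.9);t=np.array([np.cos(yaw),np.sin(yaw)]);n=np.array([-t[1],t[0]]);o=np.array([.6311,.1164])
F=[];P=[];M=[]
s,R=toolaxes()
p=s["ee_pos"][:2]-o;fo=s["ft_force"][:2]
print("plate mm %.2f %.2f z %.4f  Fx %.1f Fy %.1f Fz %.1f Mz %.3f yaw %.2f"%(p@t*1e3,p@n*1e3,s["ee_pos"][2],fo@t,fo@n,s["ft_force"][2],s["ft_torque"][2],(np.degrees(np.arctan2(R[1,0],R[0,0]))%180)-180),"t",s["time"])
E
python3 st.py
```

```text
plate mm -46.10 -58.23 z 0.0668  Fx 0.1 Fy -0.5 Fz -3.0 Mz -0.034 yaw -8.90 t 14.0
```

```bash

for i in 1; do
python3 -m jog '{"claw":[0,0,0,0],"travel":[[-0.02,0,0],[-0.02,0,0],[-0.02,0,0],[0,0,0]],"spin":[0,0,0,0]}'>/dev/null; python3 st.py
python3 -m jog '{"claw":[0,0,0,0],"travel":[[-0.02,0,0],[-0.02,0,0],[0,0,0],[0,0,0]],"spin":[0,0,0,0]}'>/dev/null; python3 st.py
python3 -m jog '{"claw":[0,0,0,0],"travel":[[-0.02,0,0],[-0.02,0,0],[0,0,0],[0,0,0]],"spin":[0,0,0,0]}'>/dev/null; python3 st.py
done
```

```text
plate mm -44.51 -58.21 z 0.0668  Fx 0.2 Fy -0.3 Fz -3.5 Mz -0.045 yaw -8.90 t 14.4
plate mm -43.62 -58.24 z 0.0668  Fx 0.5 Fy -0.2 Fz -2.7 Mz -0.044 yaw -8.90 t 14.8
plate mm -43.18 -58.24 z 0.0666  Fx -3.2 Fy 0.6 Fz -1.8 Mz -0.059 yaw -8.90 t 15.2
```

```bash

python3 -m jog '{"claw":[0,0,0],"travel":[[-0.02,0,0],[0,0,0],[0,0,0]],"spin":[0,0,0]}'>/dev/null; python3 st.py
python3 -m jog '{"claw":[0,0,0],"travel":[[-0.02,0,0],[0,0,0],[0,0,0]],"spin":[0,0,0]}'>/dev/null; python3 st.py
```

```text
plate mm -43.11 -58.20 z 0.0665  Fx -3.8 Fy -0.1 Fz -0.1 Mz -0.085 yaw -8.89 t 15.5
plate mm -43.02 -58.21 z 0.0664  Fx -7.5 Fy -0.2 Fz 1.5 Mz -0.032 yaw -8.90 t 15.8
```

```bash

python3 -m jog '{"claw":[0,0,0,0,0,0,0],"travel":[[0.03,0,0],[0,0.1,0],[0,0.1,0],[0,0.1,0],[0,0.1,0],[0,0,0],[0,0,0]],"spin":[0,0,0,0,0,0,0]}'>/dev/null; python3 st.py
python3 -m jog '{"claw":[0,0,0,0,0],"travel":[[0,0.03,0],[0,0.03,0],[0,0.03,0],[0,0,0],[0,0,0]],"spin":[0,0,0,0,0]}'>/dev/null; python3 st.py
python3 -m jog '{"claw":[0,0,0,0,0],"travel":[[0,0.03,0],[0,0.03,0],[0,0,0],[0,0,0],[0,0,0]],"spin":[0,0,0,0,0]}'>/dev/null; python3 st.py
```

```text
plate mm -43.06 -48.10 z 0.0663  Fx -4.4 Fy -1.0 Fz -4.7 Mz -0.035 yaw -8.89 t 16.5
plate mm -43.06 -46.28 z 0.0663  Fx -5.2 Fy -2.8 Fz -3.4 Mz -0.097 yaw -8.90 t 17.0
plate mm -43.05 -44.80 z 0.0663  Fx -4.7 Fy -2.0 Fz -3.4 Mz -0.066 yaw -8.90 t 17.5
```

```bash

python3 -m jog '{"claw":[0,0,0,0],"travel":[[0,0.03,0],[0,0.03,0],[0,0,0],[0,0,0]],"spin":[0,0,0,0]}'>/dev/null; python3 st.py
python3 -m jog '{"claw":[0,0,0,0],"travel":[[0,0.02,0],[0,0.02,0],[0,0,0],[0,0,0]],"spin":[0,0,0,0]}'>/dev/null; python3 st.py
python3 -m jog '{"claw":[0,0,0,0],"travel":[[0,0.02,0],[0,0.02,0],[0,0,0],[0,0,0]],"spin":[0,0,0,0]}'>/dev/null; python3 st.py
```

```text
plate mm -43.07 -43.29 z 0.0663  Fx -5.8 Fy -1.9 Fz -3.1 Mz -0.088 yaw -8.90 t 17.9
plate mm -43.07 -42.79 z 0.0663  Fx -5.4 Fy -4.6 Fz -2.5 Mz 0.005 yaw -8.89 t 18.3
plate mm -43.10 -42.11 z 0.0663  Fx -5.8 Fy -5.0 Fz -2.1 Mz 0.023 yaw -8.88 t 18.7
```

```bash

python3 -m jog '{"claw":[0,0,0,0],"travel":[[0,0.02,0],[0,0.02,0],[0,0,0],[0,0,0]],"spin":[0,0,0,0]}'>/dev/null; python3 st.py
python3 -m jog '{"claw":[0,0,0,0],"travel":[[0,0.02,0],[0,0.02,0],[0,0,0],[0,0,0]],"spin":[0,0,0,0]}'>/dev/null; python3 st.py
python3 -m jog '{"claw":[0,0,0,0],"travel":[[0,0.02,0],[0,0.02,0],[0,0,0],[0,0,0]],"spin":[0,0,0,0]}'>/dev/null; python3 st.py
```

```text
plate mm -43.12 -41.15 z 0.0663  Fx -5.4 Fy -5.3 Fz -3.7 Mz 0.035 yaw -8.88 t 19.1
plate mm -43.12 -40.14 z 0.0662  Fx -4.9 Fy -6.0 Fz -2.9 Mz 0.059 yaw -8.89 t 19.5
plate mm -43.14 -39.12 z 0.0662  Fx -5.8 Fy -5.3 Fz -2.9 Mz 0.075 yaw -8.88 t 19.9
```

```bash

python3 -m jog '{"claw":[0,0,0,0],"travel":[[0,0.02,0],[0,0.02,0],[0,0,0],[0,0,0]],"spin":[0,0,0,0]}'>/dev/null; python3 st.py
python3 -m jog '{"claw":[0,0,0,0],"travel":[[0,0.02,0],[0,0,0],[0,0,0],[0,0,0]],"spin":[0,0,0,0]}'>/dev/null; python3 st.py
python3 - <<'E'
from h import *
import pickle
f=imaging.grab_frame("wrist");pickle.dump(f,open("fc.pkl","wb"));save(f,"pics/w4.png",(130,40,420,270),2.6)
E
```

```text
plate mm -43.15 -38.10 z 0.0662  Fx -6.1 Fy -5.7 Fz -3.3 Mz 0.075 yaw -8.88 t 20.3
plate mm -43.13 -37.61 z 0.0662  Fx -5.7 Fy -6.2 Fz -3.8 Mz 0.065 yaw -8.88 t 20.7
```

View pics/w4.png

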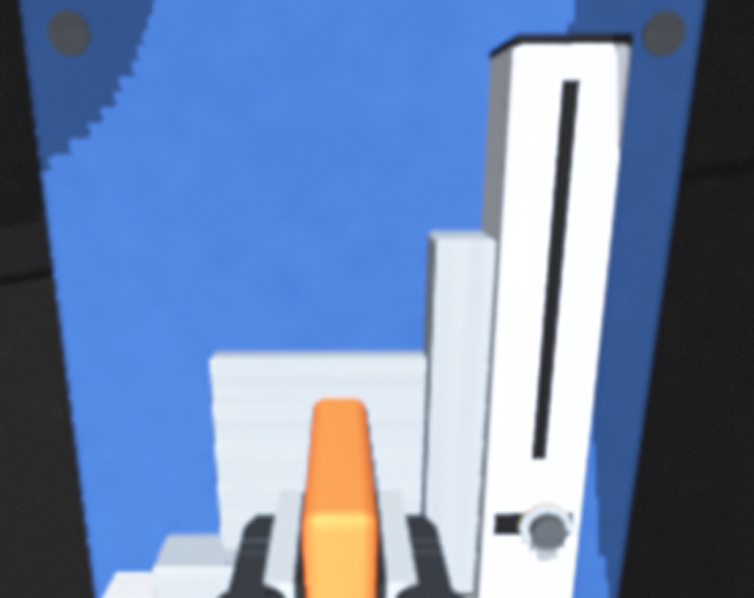

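The wrist view shows the long arm's tail bearing on the loose bar near (495,238), with the bar almost parallel to the square. I'll measure the remaining angle.

```bash
cat > ang.py <<'E'
from h import *
import pickle,sys
f=pickle.load(open(sys.argv[1],"rb"))
g=cv2.GaussianBlur(f["color"].astype(np.float32).sum(2),(0,0),0.8)
yaw=np.radians(-8.9);t=np.array([np.cos(yaw),np.sin(yaw)]);n=np.array([-t[1],t[0]]);o=np.array([.6311,.1164])
def line(a,b,z,w=2.5,N=60,lo=.05,hi=.95):
    a,b=[np.array(v,float)/2.6+[130,40]-.3 for v in(a,b)];d=(b-a)/np.linalg.norm(b-a);nn=np.array([-d[1],d[0]]);k=np.arange(-w,w+.01,.1);P=[]
    for s in np.linspace(lo,hi,N):
        q=(a+s*(b-a)+k[:,None]*nn).astype(np.float32)
        v=abs(np.gradient(cv2.remap(g,q[:,:1].copy(),q[:,1:].copy(),cv2.INTER_LINEAR)[:,0]));P.append(a+s*(b-a)+nn*(k*v**2).sum()/(v**2).sum())
    W=ray(f,np.array(P),z)[:,:2]-o;W=np.c_[W@t,W@n].astype(np.float32)*1e3
    c=np.polyfit(W[:,0],W[:,1],1);c=np.polyfit(*W[abs(W[:,1]-np.polyval(c,W[:,0]))<.5].T,1)
    return "rel plate deg %.2f  y at x=-36: %.1f  at x=-106: %.1f"%(np.degrees(c[0]),np.polyval(c,-36),np.polyval(c,-106))
if __name__=="__main__":
    for nm,a,b,z in(("loose outer",(630,50),(575,585),.034),("loose inner",(512,48),(480,585),.034),("slot",(578,85),(545,455),.034),("sq long outer",(494,242),(476,560),.028),("sq inner",(429,245),(426,350),.028),("plate ymin",(18,0),(95,580),.008),("plate ymax",(704,0),(617,580),.008)): print(nm,line(a,b,z))
E
python3 ang.py fc.pkl
```

```text
loose outer rel plate deg 0.94  y at x=-36: 20.7  at x=-106: 19.6
loose inner rel plate deg 0.60  y at x=-36: -3.6  at x=-106: -4.3
slot rel plate deg 0.57  y at x=-36: 10.3  at x=-106: 9.6
sq long outer rel plate deg 0.63  y at x=-36: -3.1  at x=-106: -3.8
sq inner rel plate deg 0.67  y at x=-36: -17.4  at x=-106: -18.2
plate ymin rel plate deg -0.01  y at x=-36: -113.3  at x=-106: -113.2
plate ymax rel plate deg -0.06  y at x=-36: 44.2  at x=-106: 44.3
```

The square has twisted about 0.6° in the compliant grip under the tail load, so I'll counter-spin slightly and press further on both faces.

```bash

python3 -m jog '{"claw":[0,0,0,0],"travel":[[-0.02,0.01,0],[0,0.01,0],[0,0,0],[0,0,0]],"spin":[0.03,0.03,0,0]}'>/dev/null; python3 st.py
python3 -m jog '{"claw":[0,0,0,0],"travel":[[0,0.02,0],[0,0,0],[0,0,0],[0,0,0]],"spin":[0,0,0,0]}'>/dev/null; python3 st.py
python3 - <<'E'
from h import *
import pickle
pickle.dump(imaging.grab_frame("wrist"),open("fc.pkl","wb"))
E
python3 ang.py fc.pkl
```

```text
plate mm -43.01 -37.31 z 0.0661  Fx -6.9 Fy -5.8 Fz -2.1 Mz 0.284 yaw -9.33 t 21.15
plate mm -43.00 -37.19 z 0.0661  Fx -6.2 Fy -8.1 Fz -1.7 Mz 0.336 yaw -9.32 t 21.55
loose outer rel plate deg 0.44  y at x=-36: 20.7  at x=-106: 20.2
loose inner rel plate deg 0.20  y at x=-36: -3.4  at x=-106: -3.6
slot rel plate deg 0.08  y at x=-36: 10.3  at x=-106: 10.2
sq long outer rel plate deg 0.16  y at x=-36: -2.8  at x=-106: -3.0
sq inner rel plate deg 0.11  y at x=-36: -17.2  at x=-106: -17.4
plate ymin rel plate deg -0.12  y at x=-36: -113.2  at x=-106: -113.1
plate ymax rel plate deg -0.13  y at x=-36: 44.3  at x=-106: 44.4
```

```bash

python3 -m jog '{"claw":[0,0,0,0],"travel":[[-0.02,0,0],[0,0,0],[0,0,0],[0,0,0]],"spin":[0,0,0,0]}'>/dev/null; python3 st.py
python3 -m jog '{"claw":[0,0,0,0],"travel":[[0,0.01,0],[0,0,0],[0,0,0],[0,0,0]],"spin":[0,0,0,0]}'>/dev/null; python3 st.py
python3 - <<'E'
from h import *
import pickle
pickle.dump(imaging.grab_frame("wrist"),open("fc.pkl","wb"))
E
python3 ang.py fc.pkl; python3 st.py
```

```text
plate mm -42.95 -37.19 z 0.0662  Fx -8.2 Fy -8.3 Fz 0.1 Mz 0.267 yaw -9.32 t 22.0
plate mm -42.96 -37.18 z 0.0662  Fx -8.5 Fy -8.0 Fz -0.2 Mz 0.269 yaw -9.32 t 22.4
loose outer rel plate deg 0.43  y at x=-36: 20.7  at x=-106: 20.2
loose inner rel plate deg 0.20  y at x=-36: -3.4  at x=-106: -3.6
slot rel plate deg 0.07  y at x=-36: 10.3  at x=-106: 10.2
sq long outer rel plate deg 0.14  y at x=-36: -2.8  at x=-106: -3.0
sq inner rel plate deg 0.09  y at x=-36: -17.2  at x=-106: -17.4
plate ymin rel plate deg -0.09  y at x=-36: -113.2  at x=-106: -113.1
plate ymax rel plate deg -0.14  y at x=-36: 44.2  at x=-106: 44.4
plate mm -42.94 -37.19 z 0.0662  Fx -9.3 Fy -8.6 Fz 1.1 Mz 0.300 yaw -9.32 t 22.45
```

```bash

python3 -m jog '{"claw":[0,0,0,0],"travel":[[0,0,0],[0,0,0],[0,0,0],[0,0,0]],"spin":[0.03,0,0,0]}'>/dev/null; python3 st.py
python3 - <<'E'
from h import *
import pickle
pickle.dump(imaging.grab_frame("wrist"),open("fc.pkl","wb"))
E
python3 ang.py fc.pkl; python3 st.py
```

```text
plate mm -42.94 -37.17 z 0.0662  Fx -9.7 Fy -8.2 Fz 0.4 Mz 0.358 yaw -9.54 t 22.85
loose outer rel plate deg 0.30  y at x=-36: 20.7  at x=-106: 20.3
loose inner rel plate deg 0.11  y at x=-36: -3.3  at x=-106: -3.5
slot rel plate deg -0.04  y at x=-36: 10.3  at x=-106: 10.3
sq long outer rel plate deg -0.03  y at x=-36: -2.8  at x=-106: -2.8
sq inner rel plate deg -0.14  y at x=-36: -17.3  at x=-106: -17.1
plate ymin rel plate deg -0.18  y at x=-36: -113.2  at x=-106: -113.0
plate ymax rel plate deg -0.23  y at x=-36: 44.2  at x=-106: 44.5
plate mm -42.94 -37.15 z 0.0662  Fx -9.3 Fy -9.7 Fz 0.2 Mz 0.462 yaw -9.54 t 22.9
```

Spinning the tool further barely turns the square, so it now bears flush on the fixed bar, with Fx≈9.5 N and Fy≈9 N. Holding.

```bash

python3 -m jog '{"claw":[0,0,0,0,0,0,0],"travel":[[0,0,0],[0,0,0],[0,0,0],[0,0,0],[0,0,0],[0,0,0],[0,0,0]],"spin":[0,0,0,0,0,0,0]}'>/dev/null; python3 st.py
python3 -m jog '{"claw":[0,0,0,0,0,0,0,0],"travel":[[0,0,0],[0,0,0],[0,0,0],[0,0,0],[0,0,0],[0,0,0],[0,0,0],[0,0,0]],"spin":[0,0,0,0,0,0,0,0]}'>/dev/null; python3 st.py
python3 - <<'E'
from h import *
import pickle
pickle.dump(imaging.grab_frame("wrist"),open("fc2.pkl","wb"))
E
python3 ang.py fc2.pkl; python3 st.py
```

```text
plate mm -42.95 -37.17 z 0.0662  Fx -8.9 Fy -7.8 Fz 1.3 Mz 0.427 yaw -9.54 t 23.6
plate mm -42.95 -37.15 z 0.0662  Fx -8.8 Fy -9.2 Fz 0.6 Mz 0.455 yaw -9.54 t 24.4
loose outer rel plate deg 0.30  y at x=-36: 20.7  at x=-106: 20.3
loose inner rel plate deg 0.11  y at x=-36: -3.3  at x=-106: -3.5
slot rel plate deg -0.04  y at x=-36: 10.3  at x=-106: 10.3
sq long outer rel plate deg -0.03  y at x=-36: -2.8  at x=-106: -2.8
sq inner rel plate deg -0.14  y at x=-36: -17.3  at x=-106: -17.1
plate ymin rel plate deg -0.18  y at x=-36: -113.2  at x=-106: -113.0
plate ymax rel plate deg -0.23  y at x=-36: 44.2  at x=-106: 44.5
plate mm -42.95 -37.14 z 0.0662  Fx -9.9 Fy -7.8 Fz 0.8 Mz 0.389 yaw -9.54 t 24.45
```

```bash

python3 -m jog '{"claw":[0,0,0,0,0,0,0,0,0],"travel":[[0,-0.02,0],[0,-0.04,0],[0.02,-0.06,0],[0.06,-0.1,0],[0.15,-0.2,0],[0.2,-0.2,0],[0.2,-0.2,0],[0,0,0],[0,0,0]],"spin":[-0.05,-0.03,0,0,0,0,0,0,0]}'>/dev/null; python3 st.py
python3 - <<'E'
from h import *
import pickle
pickle.dump(imaging.grab_frame("wrist"),open("fd.pkl","wb"))
E
python3 - <<'E'
import sys;sys.argv=["x","fd.pkl"]
from ang import *
# predict edges from plate coords: project nominal lines then fit
def px(x,y,z): return (proj(f,np.r_[o+(x*t+y*n)/1e3,z])[0]-[130,40]+.3)*2.6
for nm,y,x0,x1,z in(("inner",-3.4,-140,-50,.034),("outer",20.6,-140,-20,.034),("slot",10.3,-125,-60,.034),("ymin",-113.3,-150,-20,.008),("ymax",44.3,-150,-20,.008),("sq outer",-36,-125,-90,.028)):
    if nm=="sq outer": continue
    print(nm,line(px(x0,y,z),px(x1,y,z),z))
E
```

```text
plate mm -56.91 -55.91 z 0.0671  Fx -0.3 Fy 0.8 Fz -2.8 Mz 0.053 yaw -9.01 t 25.35
inner rel plate deg -0.04  y at x=-36: -3.8  at x=-106: -3.7
outer rel plate deg 0.38  y at x=-36: 20.7  at x=-106: 20.2
slot rel plate deg -0.03  y at x=-36: 10.3  at x=-106: 10.3
ymin rel plate deg -0.05  y at x=-36: -113.5  at x=-106: -113.5
ymax rel plate deg -0.03  y at x=-36: 44.2  at x=-106: 44.3
```

The bar now stands at about 0.0° to the plate. I'll lift out and return the square to the mat.

```bash

python3 -m jog '{"claw":[0,0,0,0,0,0],"travel":[[0,0,-0.4],[0,0,-0.8],[0,0,-0.9],[0,0,-0.9],[0,0,-0.6],[0,0,0]],"spin":[0,0,0,0,0,0]}' >/dev/null
python3 st.py; python3 -c "
from h import *
print(delta([.5237,-.2821,.155],np.radians(4.8)))"
```

```text
plate mm -55.06 -55.29 z 0.1602  Fx 0.2 Fy 0.7 Fz -2.8 Mz -0.021 yaw -8.97 t 26.0
(array([ -0.44095305, -14.20077102,   0.19739134]), np.float64(-1.7214823322494464), np.float64(171.02814134200443))
```

```bash
python3 -m jog '{"claw":[0,0,0,0,0,0,0,0,0,0],"travel":[[-0.025,-0.789,0],[-0.025,-0.789,0],[-0.025,-0.789,0],[-0.025,-0.789,0],[-0.025,-0.789,0],[-0.025,-0.789,0],[-0.025,-0.789,0],[-0.025,-0.789,0],[-0.025,-0.789,0],[-0.025,-0.789,0]],"spin":[0,0,0,0,0,0,0,0,0,0]}' >/dev/null
python3 -m jog '{"claw":[0,0,0,0,0,0,0,0,0,0],"travel":[[-0.025,-0.789,0],[-0.025,-0.789,0],[-0.025,-0.789,0],[-0.025,-0.789,0],[-0.025,-0.789,0],[-0.025,-0.789,0],[-0.025,-0.789,0],[-0.025,-0.789,0],[0,0,0],[0,0,0]],"spin":[0,0,0,0,0,0,0,0,-0.86,-0.86]}' >/dev/null
python3 -m jog '{"claw":[0,0,0,0,0,0,0,0],"travel":[[0,0,0],[0,0,0.6],[0,0,0.8],[0,0,0.8],[0,0,0.7],[0,0,0.5],[0,0,0],[0,0,0]],"spin":[0,0,0,0,0,0,0,0]}'
python3 -c "
from h import *
print(delta([.5237,-.2821,.060],np.radians(4.8)))"
```

```text
time: 28.8
ee_pos: [0.5216, -0.2821, 0.0715]
eef_rot: [0.13, -3.138, -0.001]
ft_force: [0.0, -0.3, -2.3]
opening: 0.0133
grasp_force: 59.4
(array([-0.0822463 , -0.0053004 ,  0.46075217]), np.float64(-0.007914952056744204), np.float64(-175.26331961645394))
```

Lower gently until contact.

```bash
python3 -m jog '{"claw":[0,0,0,0,0],"travel":[[-0.08,0,0.2],[0,0,0.15],[0,0,0.05],[0,0,0],[0,0,0]],"spin":[0,0,0,0,0]}' | grep -E "ee_pos|ft_f"
python3 -m jog '{"claw":[0,0,0],"travel":[[0,0,0.04],[0,0,0],[0,0,0]],"spin":[0,0,0]}'| grep -E "ee_pos|ft_f"
python3 -m jog '{"claw":[0,0,0],"travel":[[0,0,0.02],[0,0,0],[0,0,0]],"spin":[0,0,0]}'| grep -E "ee_pos|ft_f"
```

```text
ee_pos: [0.5237, -0.2821, 0.062]
ft_force: [0.8, 0.2, -3.1]
ee_pos: [0.5237, -0.2821, 0.0609]
ft_force: [-1.0, -0.5, -2.8]
ee_pos: [0.5237, -0.2821, 0.0603]
ft_force: [-0.1, -0.5, -2.9]
```

```bash
python3 -m jog '{"claw":[0,0,0],"travel":[[0,0,0.02],[0,0,0],[0,0,0]],"spin":[0,0,0]}' | grep -E "ee_pos|ft_f"
python3 -m jog '{"claw":[0,0,0],"travel":[[0,0,0.02],[0,0,0],[0,0,0]],"spin":[0,0,0]}'| grep -E "ee_pos|ft_f"
python3 -m jog '{"claw":[0,0,0],"travel":[[0,0,0.02],[0,0,0],[0,0,0]],"spin":[0,0,0]}'| grep -E "ee_pos|ft_f"
```

```text
ee_pos: [0.5238, -0.2821, 0.0601]
ft_force: [-0.8, 0.2, 0.9]
ee_pos: [0.5237, -0.2821, 0.06]
ft_force: [-3.4, 2.3, 5.4]
ee_pos: [0.5238, -0.2822, 0.0601]
ft_force: [-5.0, 3.2, 8.8]
```

```bash
python3 -m jog '{"claw":[0,0,0.25,0.3,0.5,0.8,1,1,1,1],"travel":[[0,0,-0.03],[0,0,0],[0,0,0],[0,0,0],[0,0,0],[0,0,0],[0,0,0],[0,0,0],[0,0,0],[0,0,0]],"spin":[0,0,0,0,0,0,0,0,0,0]}' | grep -E "ee_pos|ft_f|open"
python3 -m jog '{"claw":[1,1,1,1,1,1,1,1,1,1],"travel":[[0,0,-0.4],[0,0,-0.8],[0,0,-0.9],[0,0,-0.9],[0,0,-0.9],[0,0,-0.9],[0,0,-0.6],[0,0,0],[0,0,0],[0,0,0]],"spin":[0,0,0,0,0,0,0,0,0,0]}'| grep -E "ee_pos|ft_f|time"
python3 - <<'E'
from h import *
a=imaging.grab_frame("wrist");b=imaging.grab_frame("top")
a=cv2.resize(a["color"][20:270,80:430],(560,400));b=cv2.resize(b["color"][140:240,195:255],(240,400),interpolation=cv2.INTER_CUBIC)
cv2.imwrite("pics/end.png",np.hstack([a,b])[...,::-1])
E
```

```text
ee_pos: [0.5237, -0.2821, 0.0596]
ft_force: [0.0, 0.6, -0.3]
opening: 0.0855
time: 32.8
ee_pos: [0.5229, -0.2816, 0.193]
ft_force: [-0.1, -0.0, -0.2]
```

View pics/end.png

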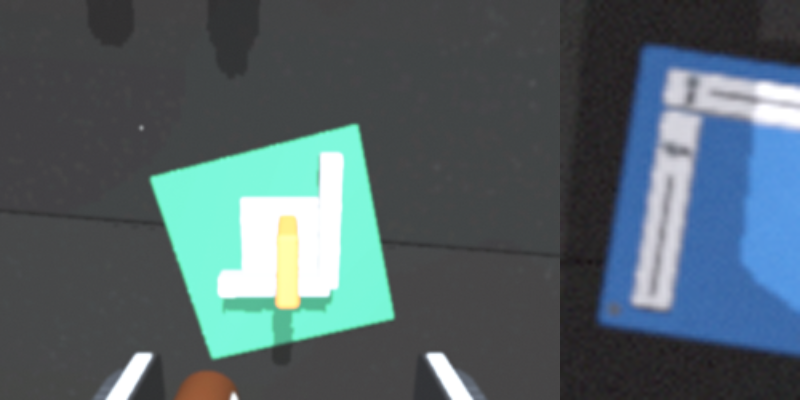

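The picture shows the square lying flat on the mat, with the grip at (287,260) and the gripper clear. In the right half the loose bar, (680,115) to (652,308), is parallel to the plate's left edge.

```bash
python3 -c "
from workcell import r
print(r.hand_in())"
```

```text
the job is handed in; nothing more can be done
None
```

The job is handed in: the square was held flush on both bars for about 1.5 s at a measured 8–10 N on each axis (the loose bar probably got a few newtons less because of friction), the loose bar was left within about 0.1–0.2° of square by camera, and the square is flat on the mat again.

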